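Set out the sample tubes on their colour-coded stands

TASK

Set out the samples for the photometer: stand each of the four coloured sample tubes upright in the recess of the stand of its own colour. The blue one is the reference and must be in its place before any other tube is put on its stand; the rest may follow in any order. Do not knock any tube over, and leave the rubber stopper and the lying grey vial where they are.

Things in the scene. Friction and masses are not known exactly. Their poses are not given: they have to be found in the camera images.
- tube_blue: a blue capped sample tube, all blue, 68 mm high, standing upright on the bench on its wider cap foot (24.5 mm across, up to 18 mm high; the body above it is 22 mm across, rounded off over the top 8 mm); about 30 g, plain plastic. Grasp it from above across the body, 30 to 55 mm up. Origin at the centre of its underside, z axis up along the tube. It is the reference and goes first.
- tube_red: a red capped sample tube, all red, 68 mm high, standing upright on the bench on its wider cap foot (24.5 mm across, up to 18 mm high; the body above it is 22 mm across, rounded off over the top 8 mm); about 30 g, plain plastic. Grasp it from above across the body, 30 to 55 mm up. Origin at the centre of its underside, z axis up along the tube.
- tube_yellow: a yellow capped sample tube, all yellow, 68 mm high, standing upright on the bench on its wider cap foot (24.5 mm across, up to 18 mm high; the body above it is 22 mm across, rounded off over the top 8 mm); about 30 g, plain plastic. Grasp it from above across the body, 30 to 55 mm up. Origin at the centre of its underside, z axis up along the tube.
- tube_green: a green capped sample tube, all green, 68 mm high, standing upright on the bench on its wider cap foot (24.5 mm across, up to 18 mm high; the body above it is 22 mm across, rounded off over the top 8 mm); about 30 g, plain plastic. Grasp it from above across the body, 30 to 55 mm up. Origin at the centre of its underside, z axis up along the tube.
- stand_blue: the blue sample stand: a round blue plastic saucer fixed to the bench, 64 mm across and 12 mm high, with a flat dark-floored recess about 44 mm across for one tube; the recess floor lies 5 mm above the bench, the rim 7 mm above that floor. Origin at the centre of its underside, level with the bench.
- stand_red: the red sample stand: a round red plastic saucer fixed to the bench, 64 mm across and 12 mm high, with a flat dark-floored recess about 44 mm across for one tube; the recess floor lies 5 mm above the bench, the rim 7 mm above that floor. Origin at the centre of its underside, level with the bench.
- stand_yellow: the yellow sample stand: a round yellow plastic saucer fixed to the bench, 64 mm across and 12 mm high, with a flat dark-floored recess about 44 mm across for one tube; the recess floor lies 5 mm above the bench, the rim 7 mm above that floor. Origin at the centre of its underside, level with the bench.
- stand_green: the green sample stand: a round green plastic saucer fixed to the bench, 64 mm across and 12 mm high, with a flat dark-floored recess about 44 mm across for one tube; the recess floor lies 5 mm above the bench, the rim 7 mm above that floor. Origin at the centre of its underside, level with the bench.
- stopper: a dark red rubber stopper, a tapered plug 25 mm across and 24 mm high, loose on the bench among the tubes; not a tube, leave it where it is. Origin at the centre of its underside.
- vial: a dark grey specimen vial with a black cap, 68 mm long and 25 mm thick, lying loose on the bench among the tubes; not one of the coloured tubes, leave it where it is. Origin under its middle, level with the bench as it lies; its long axis is its own y axis.
Things that resemble listed ones, but are neither listed nor needed, are in the scene too. There is more than one size of the tube_red; the job needs the largest. There is more than one size of the stand_blue; the job needs the middle-sized.

How it is judged:
By the outcome, as a careful person would: the job done as asked, in the order asked, and still so for the second after the job is handed in, with the robot touching nothing.
It also fails if it takes over 93 s, if anything falls off the work surface, if the arm or the gripper's body presses on something with over 40 N, if the wrist force passes 120 N, or if a joint passes its speed limit or range.

ROBOT

A 6-joint arm with a two-finger parallel gripper is mounted at the origin on a cart in front of the work surface, level with it; the furniture and walls round the work are solid. World frame = base frame: x ahead of the robot, y to its left, z up, the work surface at z = 0. Lengths are in mm, angles in rad, forces in N, time in s.
With the tool pointing down it reaches from about 325 to 925 mm from the base axis. Payload 3.1 kg.
Tool frame: the origin (TCP) lies at the centre of the arm's flange, where the gripper is bolted on; the fingertips stand 173 mm ahead of it and the grasp point (between the pads) lies 155 mm ahead of it (pinch_z is the distance from the TCP to the grasp point, in mm); z points along the fingers, y is the line along which they close (so a half turn about z gives the same grasp; the last joint's range is limited). The gripper opens to 85 mm and grips with 20 to 120 N. Pads are 22 mm wide; open, the fingers measure 114 mm over their backs; the gripper's body (76 mm by 85 mm) begins 54 mm behind the grasp point. The pads swing forward as they close: fully open they stand 13 mm farther back than shut.
Start: joints at [1.071, 0.217, 1.613, -0, 1.311, -0.112], TCP at [236.329, 578.61, 404.7] pointing down, gripper open.
Joint ranges: [-2.75, 2.75], [-0.78, 2.1], [0.31, 2.55], [-1.13, 4.27], [0.13, 2.63], [-2.58, 2.58]. Speed limits (rad/s): [2.79, 2.79, 3.14, 3.14, 3.14, 3.14].

INTERFACE

Orientations are given as a unit quaternion [x, y, z, w].
In Python, from station import observe, get_image, close_job, pinch_z gives the robot as it stands.
- The arm moves only by the tool servo_tool, never from a script. Its arguments are lists of equal length, an entry for each row: "travel": the shift along the tool's x, y, z scaled (see below), a list of three; "rot": the turn, a rotation vector about the tool's x, y, z scaled (see below), a list of three; "hand": the opening, from -1 (shut) to 1 (fully open). A call has 1 to 5 rows; each row is the pose to reach, as a shift and turn from the pose commanded when the call began, along the tool's axes at that moment, turning the shorter way round; what a row does not reach only later rows make up. The controller multiplies each number of a shift by 500 mm and each number of a turn by pi rad. A row lasts 1/10 s, in which the tool goes at most 50 mm and 8.59 degrees, less where a joint would pass 70% of its speed; a pose out of reach is approached as far as the arm can. A call with a number of a shift or a turn outside -1 to 1 is refused whole. A call with a gripper value outside its range is refused whole. The fingers move at their own pace and stop on an object; "squeeze" is the grip in N (left out, the last holds). Time passes only in rows, so rows that repeat a pose let the fingers close. It gives the time, the measured TCP pose, the force, the opening and the grip force at its end, in the units of the state.
- observe(): the state, without advancing time (a new reading comes with each control period).
- get_image(name): name is "side" or "top"; returns a dict with "color" (384x512x3 uint8, blue, green, red), "z_map" (384x512 float32, mm along the optical axis (not along the pixel's ray), 0 where there is no reading), "intrinsics" (3x3 intrinsics, pixels), "rvec" (rotation vector, rad) and "tvec" (3), from world to camera coordinates, as OpenCV has them. Camera axes: x right, y down, z forward; pixel columns grow to the right and rows downward; lengths in mm; the calibration is good to about 2 mm. A picture is of the moment at which its call begins.
- close_job(): hands the job in; it is judged then, once.
The state is a dict: "time": time; "joint_pos": joint angles; "joint_velocities": joint speeds; "joint_torque": joint torques, N m; "eef_pos": TCP position; "orientation": TCP orientation; "force": force on the tool from outside, world axes, zero at the start; "torque": the same for the moment, N m; "width": opening from 0.0 (shut) to 1.0 (fully open); "gripper_force": force on a finger pad.
Only numpy, scipy, OpenCV 4.12 (cv2) and the standard library are available. Lean on these libraries where they do the work, as an engineer would, in place of code of your own. Each camera call takes 0.05 s, during which the arm holds its last target. There are 200 camera calls.

## Working session

There is one attempt and no reset: what is moved stays moved. The work goes in short steps, Python scripts to look and compute and a tool call to move; the robot and the scene stay as the last step left them, time stands still between calls to the robot, and variables do not carry over. Pictures are saved under pics/ and viewed, at most 14 in all, crops included, and the job is handed in when it is done.

Besides the shell and the picture viewer there is one more tool, called after ">>>" in YAML: its name, and indented under it one key for each argument. servo_tool: Moves the arm, as the interface text tells. Shifts and turns lie within -1 to 1; 1 stands for 500 mm of shift or pi rad of turn. Its arguments: {"type":"object","properties":{"travel":{"type":"array","items":{"type":"array","items":{"type":"number","minimum":-1,"maximum":1}}},"rot":{"type":"array","items":{"type":"array","items":{"type":"number","minimum":-1,"maximum":1}}},"hand":{"type":"array","items":{"type":"number"}},"squeeze":{"type":"number"}},"required":["travel","rot","hand"]}

```bash
mkdir -p pics; ls
python3 - <<'E'
from station import *
import cv2,numpy as np
for n in("top","side"):
    g=get_image(n); cv2.imwrite(f"pics/{n}0.png",g["color"]); np.savez(f"{n}0.npz",**g)
    R=cv2.Rodrigues(np.array(g["rvec"],float))[0]; print(n,-R.T@np.ravel(g["tvec"]),R[2])
print(observe())
E
```

```text
pics
top [ 419.12242601  172.99853414 1108.11380315] [ 0.05532191 -0.02841774 -0.99806409]
side [ -39.2070254  -846.94751611  928.65494242] [ 0.36666434  0.70010522 -0.61270706]
{'time': 0.1, 'joint_pos': array([ 1.07078532e+00,  2.17667920e-01,  1.61477505e+00, -6.46099321e-06,
        1.31132523e+00, -1.12196491e-01]), 'joint_velocities': array([ 0.00141789, -0.0005112 , -0.00348815,  0.0002145 , -0.00284028,
        0.00023823]), 'joint_torque': array([-7.64202014e-04, -3.98077261e+01, -3.04969919e+01, -1.22140059e-04,
        4.32448491e-03, -1.44682866e-05]), 'eef_pos': array([236.15666625, 578.2739951 , 403.50443109]), 'orientation': array([ 1.92693457e-01,  9.81258400e-01, -1.03815126e-03, -3.24820365e-04]), 'force': array([ 0.04159065, -0.58323857,  0.57345092]), 'torque': array([-0.05982818, -0.03398766, -0.01680082]), 'gripper_force': 0.0, 'width': 1.002342109674186}
```

View pics/top0.png

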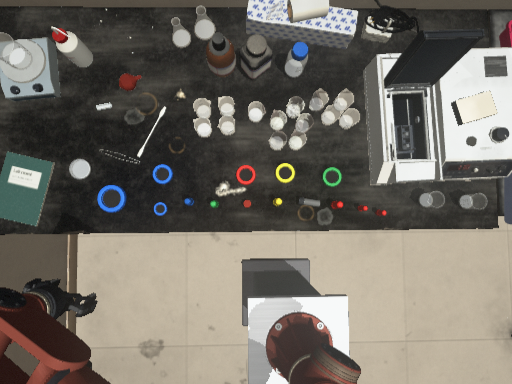

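View pics/side0.png

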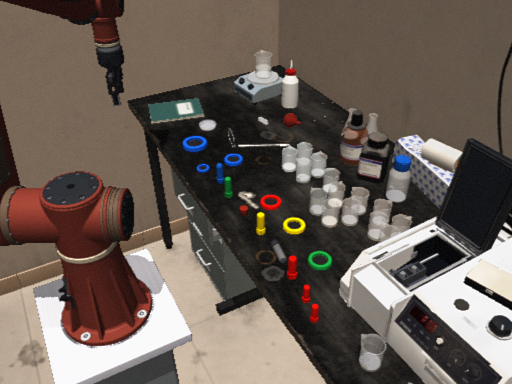

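Top view: the blue rings are at (111,199) large, (162,174) middle and (160,209) small. The red, yellow and green stands are at (246,174), (285,172) and (332,177). The tubes are blue (188,202), green (214,204), yellow (278,202) and red candidates (340,205), (364,208), (384,212). The stopper is at (247,203) and the vial at (310,202).

```bash
cat > h.py <<'E'
import cv2,numpy as np
def cloud(g):
    R=cv2.Rodrigues(np.array(g["rvec"],float))[0];K=g["intrinsics"];z=g["z_map"].astype(float)
    v,u=np.indices(z.shape)
    P=np.stack([(u-K[0,2])/K[0,0]*z,(v-K[1,2])/K[1,1]*z,z],-1)
    W=(P-np.ravel(g["tvec"]))@R; W[z==0]=np.nan
    return W
def blobs(g,amin=12):
    W=cloud(g);hsv=cv2.cvtColor(g["color"],cv2.COLOR_BGR2HSV);H,S,V=cv2.split(hsv)
    for name,lo,hi in(("red",172,6),("yellow",22,35),("green",50,85),("blue",100,125)):
        m=((H>=lo)&(H<=hi) if lo<hi else (H>=lo)|(H<=hi))&(S>130)&(V>70)
        n,l,st,c=cv2.connectedComponentsWithStats(m.astype(np.uint8))
        for i in range(1,n):
            if st[i,4]<amin: continue
            p=W[l==i];p=p[np.isfinite(p[:,0])]
            if len(p)<5: continue
            a,b=np.percentile(p,[3,97],axis=0)
            if not(250<p[:,0].mean()<760 and -320<p[:,1].mean()<650 and b[2]<130):continue
            t=p[p[:,2]>b[2]-8]
            yield name,st[i,4],c[i].round(0),p.min(0).round(0),p.max(0).round(0),((a+b)/2).round(1),t.mean(0).round(1)
E
python3 - <<'E'
from h import *
for n in("top","side"):
    print(n)
    for b in blobs(np.load(n+"0.npz")): print(*b)
E
```

```text
top
red 204 [245. 174.] [505. 130.  -3.] [565. 191.  19.] [536.2 161.7   8.6] [536.  161.9  12.7]
red 53 [247. 203.] [432. 147.   1.] [454. 169.  30.] [442.8 158.3  15.1] [444.6 157.8  24.8]
red 86 [337. 204.] [ 426. -152.   -2.] [ 448. -110.   74.] [ 436.5 -130.5   35.9] [ 437.1 -120.3   67.9]
red 49 [362. 208.] [ 418. -229.   -1.] [ 434. -195.   58.] [ 425.6 -208.6   29.5] [ 426.  -204.6   52.1]
red 50 [381. 212.] [ 402. -292.   -1.] [ 418. -254.   55.] [ 409.8 -271.5   27. ] [ 411.  -261.2   50.3]
yellow 204 [285. 172.] [511.   4.  -3.] [572.  67.  18.] [540.8  35.5   8.6] [541.4  36.1  12.5]
yellow 63 [277. 201.] [434.  44.  -3.] [459.  75.  72.] [447.4  62.7  35.9] [449.   63.2  68.3]
green 165 [332. 177.] [ 496. -146.    0.] [557. -86.  19.] [ 527.5 -113.8   10.5] [ 527.5 -114.2   12.5]
green 47 [214. 204.] [433. 248.  10.] [453. 268.  72.] [443.1 258.7  42. ] [443.4 259.4  68.2]
blue 216 [162. 174.] [510. 393.  -2.] [572. 458.  18.] [539.9 423.    8.5] [540.9 423.4  12.8]
blue 427 [111. 198.] [421. 537.  -3.] [506. 631.  23.] [463.  579.8  10.7] [465.4 579.5  17.5]
blue 64 [18
[... 758 characters left out ...]
.7] [448.6  62.1  66. ]
yellow 277 [294. 226.] [511.   4.  -4.] [584.  82.  19.] [545.1  37.1   7.3] [540.7  33.6  11.7]
green 124 [228. 187.] [433. 246.   1.] [489. 354.  70.] [443.3 255.4  36.4] [443.3 256.8  65.8]
green 269 [319. 260.] [ 498. -146.   -1.] [567. -73.  17.] [ 528.  -115.6    8.2] [ 527.1 -116.    11.5]
blue 280 [194. 143.] [422. 532.  -5.] [520. 657.  23.] [465.4 591.4  10.2] [464.7 578.   16.5]
blue 169 [233. 159.] [512. 391.  -4.] [583. 481.  18.] [546.1 431.4   7.6] [539.4 421.5  11.7]
blue 92 [203. 168.] [411. 410.  -3.] [461. 467.  12.] [434.5 435.7   5.6] [431.9 430.3   7.4]
blue 132 [220. 173.] [440. 323.  -2.] [502. 441.  75.] [464.  374.9  35. ] [451.3 334.6  66.3]
```

>>> servo_tool:
  travel:
    - [-0.582,-0.287,0.209]
    - [-0.582,-0.287,0.209]
    - [-0.582,-0.287,0.209]
    - [-0.582,-0.287,0.209]
    - [-0.582,-0.287,0.209]
  rot:
    - [0,0,-0.1235]
    - [0,0,-0.1235]
    - [0,0,-0.1235]
    - [0,0,-0.1235]
    - [0,0,-0.1235]
  hand: [0.3,0.3,0.3,0.3,0.3]
  squeeze: 30

```text
time: 0.6
eef_pos: [393.1, 400.8, 327.9]
orientation: [-0.0, 1.0, -0.0, -0.0]
force: [0.8, -0.4, 0.7]
width: 0.651
gripper_force: 0.0
```

>>> servo_tool:
  travel:
    - [-0.115,-0.13,0.056]
    - [-0.115,-0.13,0.056]
    - [-0.115,-0.13,0.056]
    - [-0.115,-0.13,0.056]
    - [-0.115,-0.13,0.056]
  rot:
    - [0,0,0]
    - [0,0,0]
    - [0,0,0]
    - [0,0,0]
    - [0,0,0]
  hand: [0.3,0.3,0.3,0.3,0.3]

```text
time: 1.1
eef_pos: [449.5, 338.1, 301.1]
orientation: [-0.0, 1.0, 0.0, -0.0]
force: [0.3, 0.7, 0.4]
width: 0.652
gripper_force: 0.0
```

Run:
```python
from station import *
from h import *
print(pinch_z if not callable(pinch_z) else pinch_z())
o=observe();print(o["eef_pos"],o["orientation"],o["joint_pos"])
g=get_image("side");c=g["color"][100:240,150:350];cv2.imwrite("pics/s1.png",cv2.resize(c,None,fx=4,fy=4))
```

```text
154.70000000000002
[449.5001021  338.09650531 301.07985349] [-3.85340163e-04  9.99999886e-01  2.71294779e-04 -7.92555003e-05] [ 5.19976519e-01  1.97162396e-01  1.84490812e+00  6.16977903e-04
  1.09939040e+00 -1.05187065e+00]
```

View pics/s1.png

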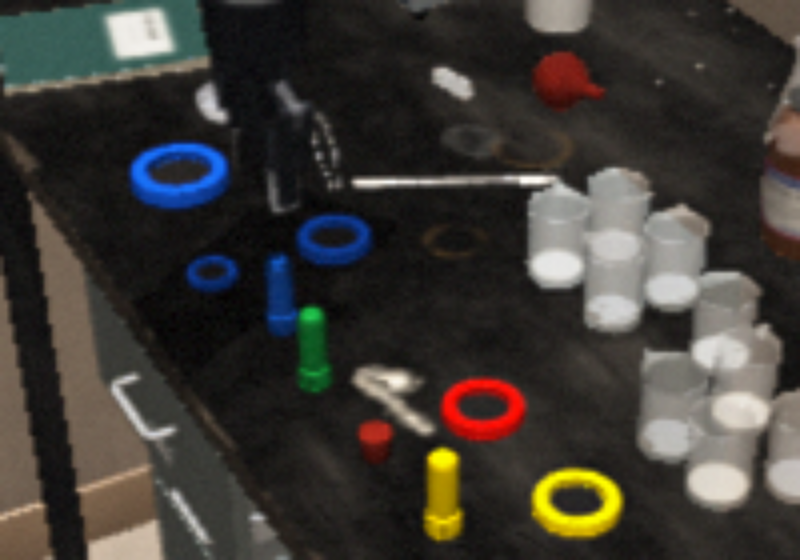

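The gripper is directly above the blue tube at crop pixel (280,290), and its surroundings are clear. Descending.

>>> servo_tool:
  travel:
    - [0,0,0.1]
    - [0,0,0.14]
    - [0,0,0.14]
    - [0,0,0.14]
    - [0,0,0.14]
  rot:
    - [0,0,0]
    - [0,0,0]
    - [0,0,0]
    - [0,0,0]
    - [0,0,0]
  hand: [0.3,0.3,0.3,0.3,0.3]

```text
time: 1.65
eef_pos: [450.6, 338.6, 233.1]
orientation: [-0.001, 1.0, 0.001, 0.002]
force: [-1.2, -0.2, 0.5]
width: 0.649
gripper_force: 0.0
```

>>> servo_tool:
  travel:
    - [-0.002,-0.005,0]
    - [-0.002,-0.005,0.02]
    - [-0.002,-0.005,0.07]
    - [-0.002,-0.005,0.07]
    - [-0.002,-0.005,0.07]
  rot:
    - [0,0,0]
    - [0,0,0]
    - [0,0,0]
    - [0,0,0]
    - [0,0,0]
  hand: [0.3,0.3,0.3,0.3,0.3]

```text
time: 2.15
eef_pos: [450.6, 334.6, 195.3]
orientation: [0.0, 1.0, -0.0, -0.001]
force: [0.3, -0.2, 0.2]
width: 0.65
gripper_force: 0.0
```

>>> servo_tool:
  travel:
    - [0,0,0]
    - [0,0,0]
    - [0,0,0]
    - [0,0,0]
    - [0,0,0]
  rot:
    - [0,0,0]
    - [0,0,0]
    - [0,0,0]
    - [0,0,0]
    - [0,0,0]
  hand: [-1,-1,-1,-1,-1]
  squeeze: 30

```text
time: 2.65
eef_pos: [451.5, 335.3, 197.1]
orientation: [-0.0, 1.0, 0.001, 0.001]
force: [-0.7, 0.1, 5.2]
width: 0.249
gripper_force: 30.0
```

>>> servo_tool:
  travel:
    - [0,0,-0.08]
    - [-0.178,0.175,-0.1]
    - [-0.178,0.175,-0.1]
    - [-0.178,0.175,-0.1]
    - [-0.178,0.175,-0.1]
  rot:
    - [0,0,0]
    - [0,0,0]
    - [0,0,0]
    - [0,0,0]
    - [0,0,0]
  hand: [-1,-1,-1,-1,-1]

```text
time: 3.15
eef_pos: [542.1, 424.5, 246.9]
orientation: [-0.0, 1.0, 0.001, 0.002]
force: [-1.6, 0.7, -0.6]
width: 0.255
gripper_force: 29.5
```

>>> servo_tool:
  travel:
    - [0,0,0]
    - [0,0,0]
    - [0,0,0]
    - [0,0,0]
    - [0,0,0.02]
  rot:
    - [0,0,0]
    - [0,0,0]
    - [0,0,0]
    - [0,0,0]
    - [0,0,0]
  hand: [-1,-1,-1,-1,-1]

```text
time: 3.65
eef_pos: [540.4, 422.6, 237.5]
orientation: [-0.0, 1.0, 0.001, 0.001]
force: [-0.2, -0.1, -0.5]
width: 0.246
gripper_force: 29.5
```

Run:
```python
from station import *
from h import *
o=observe();print(o["eef_pos"],o["force"],o["width"])
for n in("top","side"):
    for b in blobs(get_image(n)):
        if b[0]=="blue":print(*b)
```

```text
[540.3858168  422.6027748  237.48303038] [-0.18797326 -0.09871118 -0.48828472] 0.2462822446164476
blue 129 [102. 202.] [421. 586.  -1.] [489. 629.  24.] [455.3 606.1  11.1] [455.2 608.9  17.9]
blue 283 [194. 143.] [422. 533.  -2.] [521. 657.  23.] [466.1 592.4   9.8] [465.3 577.9  16.5]
blue 12 [232. 150.] [530. 408.  49.] [546. 418.  58.] [537.1 413.1  53.6] [536.4 412.5  53.7]
blue 137 [233. 160.] [508. 389.  -0.] [580. 456.  43.] [540.7 422.2   9.6] [539.9 420.9  12.8]
blue 62 [203. 168.] [412. 408.  -1.] [457. 452.  12.] [433.  430.4   5.4] [432.8 428.9   7.4]
```

>>> servo_tool:
  travel:
    - [0,0,0.04]
    - [0,0,0.055]
    - [0,0,0.065]
    - [0,0,0.07]
    - [0,0,0.07]
  rot:
    - [0,0,0]
    - [0,0,0]
    - [0,0,0]
    - [0,0,0]
    - [0,0,0]
  hand: [-1,-1,-1,-1,-1]

```text
time: 4.25
eef_pos: [540.0, 422.5, 202.1]
orientation: [-0.0, 1.0, -0.0, -0.0]
force: [-2.2, -1.1, 3.5]
width: 0.257
gripper_force: 29.4
```

>>> servo_tool:
  travel:
    - [0,0,0]
    - [0,0,0]
    - [0,0,0]
    - [0,0,0]
    - [0,0,0]
  rot:
    - [0,0,0]
    - [0,0,0]
    - [0,0,0]
    - [0,0,0]
    - [0,0,0]
  hand: [-1,-1,-0.3,0,0.3]

```text
time: 4.75
eef_pos: [540.0, 422.4, 200.6]
orientation: [-0.0, 1.0, 0.0, 0.0]
force: [0.2, 0.4, 0.3]
width: 0.639
gripper_force: 0.0
```

>>> servo_tool:
  travel:
    - [0,0,-0.08]
    - [0,0,-0.16]
    - [0,0,-0.2]
    - [0.194,-0.328,-0.2]
    - [0.194,-0.328,-0.2]
  rot:
    - [0,0,0]
    - [0,0,0]
    - [0,0,0]
    - [0,0,0]
    - [0,0,0]
  hand: [0.3,0.3,0.3,0.3,0.3]

```text
time: 5.25
eef_pos: [489.5, 336.4, 302.5]
orientation: [-0.001, 1.0, 0.001, 0.002]
force: [0.6, 0.0, 0.2]
width: 0.648
gripper_force: 0.0
```

Run:
```python
from station import *
from h import *
o=observe();print(o["eef_pos"],o["joint_velocities"])
g=get_image("side")
for b in blobs(g): print(*b)
g=get_image("side")
print(observe()["eef_pos"])
cv2.imwrite("pics/s2.png",cv2.resize(g["color"][100:240,150:350],None,fx=4,fy=4))
```

```text
[489.46656876 336.42821001 302.50722433] [-0.43209664 -0.89763113  1.19486807 -0.00856936 -0.24714905 -0.41349386]
red 239 [270. 202.] [505. 129.  -6.] [579. 213.  17.] [541.  167.2   7.3] [536.4 159.1  12. ]
red 56 [243. 208.] [433. 146.  -2.] [471. 202.  30.] [452.  167.9  13.2] [444.3 156.9  24.5]
red 220 [292. 267.] [ 426. -135.   -4.] [488. -55.  71.] [450.4 -97.5  34.1] [ 436.7 -124.4   66.2]
red 139 [306. 294.] [ 417. -214.   -2.] [ 461. -160.   54.] [ 438.4 -191.6   25.4] [ 424.9 -206.7   49.2]
red 151 [314. 313.] [ 403. -273.   -3.] [ 446. -222.   53.] [ 423.5 -248.6   25.1] [ 410.6 -264.    48.8]
yellow 191 [260. 223.] [437.  49.  -4.] [499. 145.  71.] [465.8  90.6  34.1] [448.8  60.9  66.2]
yellow 278 [294. 226.] [510.  -1.  -3.] [585.  81.  18.] [546.2  38.4   7.1] [542.   33.7  11.8]
green 120 [228. 187.] [433. 243.   2.] [455. 268.  71.] [442.9 254.8  36.9] [443.6 256.   66.4]
green 268 [319. 260.] [ 497. -145.   -1.] [567. -73.  17.] [ 528.2 -114.5    8.6] [ 526.9 -116.2   11.4]
blue 284 [194. 143.] [421. 533.  -4.] [521. 656.  23.] [467.  590.8  10.5] [465.1 576.8  16.5]
blue 177 [233. 159.] [511. 389.  -5.] [583. 473.  55.] [542.3 423.5  25. ] [540.  414.9  48.5]
blue 68 [202. 168.] [411. 411.  -1.] [456. 466.  11.] [432.6 432.5   5.7] [431.9 430.2   7.1]
[483.57991967 331.48720829 296.29433158]
```

View pics/s2.png

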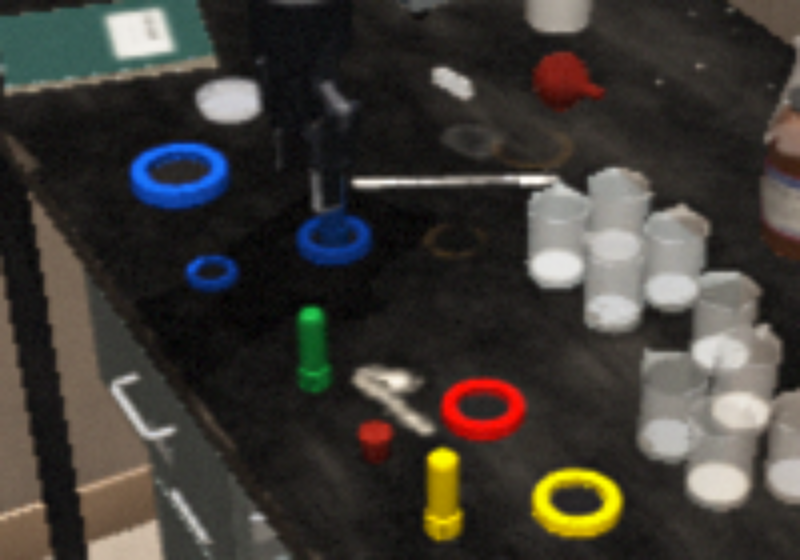

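The blue tube stands in the middle blue saucer at crop pixel (335,225), partly hidden by the gripper. On to green.

>>> servo_tool:
  travel:
    - [0.092,-0.156,0]
    - [0.092,-0.156,0]
    - [0.092,-0.156,0]
    - [0.092,-0.156,0]
    - [0.092,-0.156,0]
  rot:
    - [0,0,0]
    - [0,0,0]
    - [0,0,0]
    - [0,0,0]
    - [0,0,0]
  hand: [0.3,0.3,0.3,0.3,0.3]

```text
time: 5.85
eef_pos: [444.1, 259.1, 301.7]
orientation: [-0.0, 1.0, 0.001, 0.001]
force: [0.2, 0.0, 0.4]
width: 0.656
gripper_force: 0.0
```

>>> servo_tool:
  travel:
    - [0.002,-0.002,0.08]
    - [0.002,-0.002,0.14]
    - [0.002,-0.002,0.18]
    - [0.002,-0.002,0.2]
    - [0.002,-0.002,0.21]
  rot:
    - [0,0,0]
    - [0,0,0]
    - [0,0,0]
    - [0,0,0]
    - [0,0,0]
  hand: [0.3,0.3,0.3,0.3,0.3]

```text
time: 6.35
eef_pos: [442.6, 258.1, 195.2]
orientation: [-0.0, 1.0, -0.0, -0.0]
force: [-0.4, 0.1, -0.3]
width: 0.648
gripper_force: 0.0
```

>>> servo_tool:
  travel:
    - [0,0,0]
    - [0,0,0]
    - [0,0,0]
    - [0,0,0]
    - [0,0,0]
  rot:
    - [0,0,0]
    - [0,0,0]
    - [0,0,0]
    - [0,0,0]
    - [0,0,0]
  hand: [0.3,-1,-1,-1,-1]

```text
time: 6.85
eef_pos: [442.7, 257.7, 197.1]
orientation: [-0.0, 1.0, 0.001, 0.001]
force: [-0.3, 0.4, 2.7]
width: 0.242
gripper_force: 29.5
```

>>> servo_tool:
  travel:
    - [0,0,-0.08]
    - [0,0,-0.16]
    - [0,0,-0.2]
    - [-0.04,-0.177,-0.2]
    - [-0.06,-0.265,-0.2]
  rot:
    - [0,0,0]
    - [0,0,0]
    - [0,0,0]
    - [0,0,0]
    - [0,0,0]
  hand: [-1,-1,-1,-1,-1]

```text
time: 7.35
eef_pos: [464.4, 159.9, 297.6]
orientation: [-0.002, 1.0, 0.0, 0.002]
force: [0.5, 0.4, -0.9]
width: 0.244
gripper_force: 29.6
```

>>> servo_tool:
  travel:
    - [-0.018,-0.08,0]
    - [-0.036,-0.16,0]
    - [-0.054,-0.24,0]
    - [-0.072,-0.32,0]
    - [-0.09,-0.4,0]
  rot:
    - [0,0,0]
    - [0,0,0]
    - [0,0,0]
    - [0,0,0]
    - [0,0,0]
  hand: [-1,-1,-1,-1,-1]

```text
time: 7.85
eef_pos: [509.0, -41.9, 296.0]
orientation: [0.0, 1.0, 0.0, 0.0]
force: [0.4, -0.2, 0.1]
width: 0.246
gripper_force: 29.6
```

>>> servo_tool:
  travel:
    - [-0.02,-0.08,0]
    - [-0.034,-0.134,0]
    - [-0.036,-0.146,0]
    - [-0.036,-0.146,0.04]
    - [-0.036,-0.146,0.08]
  rot:
    - [0,0,0]
    - [0,0,0]
    - [0,0,0]
    - [0,0,0]
    - [0,0,0]
  hand: [-1,-1,-1,-1,-1]

```text
time: 8.35
eef_pos: [527.3, -113.1, 256.2]
orientation: [0.0, 1.0, -0.0, 0.001]
force: [-0.4, -0.7, -0.4]
width: 0.241
gripper_force: 29.6
```

>>> servo_tool:
  travel:
    - [0,0,0.02]
    - [0,0,0.03]
    - [0,0,0.04]
    - [0,0,0.04]
    - [0,0,0.04]
  rot:
    - [0,0,0]
    - [0,0,0]
    - [0,0,0]
    - [0,0,0]
    - [0,0,0]
  hand: [-1,-1,-1,-1,-1]

```text
time: 8.85
eef_pos: [527.6, -113.1, 236.6]
orientation: [-0.0, 1.0, -0.0, 0.001]
force: [-0.0, 0.3, -0.3]
width: 0.246
gripper_force: 29.6
```

Run:
```python
from station import *
from h import *
o=observe();print(o["eef_pos"],o["force"],o["width"])
for n in("top","side"):
    for b in blobs(get_image(n)):
        if b[0]in("green","blue"):print(*b)
```

```text
[ 527.58573943 -113.07179681  236.55966499] [-0.0331974   0.31831615 -0.26868417] 0.246228618854671
green 72 [331. 182.] [ 496. -138.   -0.] [525. -86.  18.] [ 510.2 -112.4    9.8] [ 508.6 -110.3   13. ]
blue 287 [162. 174.] [510. 393.  -2.] [572. 458.  77.] [539.9 422.9  37.4] [539.2 421.6  72.4]
blue 426 [111. 198.] [421. 537.  -2.] [506. 629.  22.] [463.  579.9  11.1] [465.  579.3  17.2]
blue 102 [160. 208.] [410. 411.  -3.] [451. 454.  13.] [430.2 430.5   6.6] [431.6 429.7   9. ]
green 239 [319. 260.] [ 498. -146.    1.] [559. -82.  76.] [ 526.5 -116.7   32.3] [ 518.8 -115.3   61.2]
blue 281 [194. 143.] [423. 534.  -2.] [520. 656.  22.] [466.3 591.3  10.4] [465.6 576.4  16.6]
blue 262 [233. 156.] [510. 391.  -4.] [600. 534.  77.] [545.7 424.7  36.9] [540.2 419.3  70.5]
blue 91 [203. 168.] [411. 409.  -4.] [459. 471.  12.] [434.9 436.8   4.5] [431.6 429.7   7.5]
```

>>> servo_tool:
  travel:
    - [0,-0.003,0.04]
    - [0,-0.003,0.055]
    - [0,-0.003,0.065]
    - [0,-0.003,0.069]
    - [0,-0.003,0.069]
  rot:
    - [0,0,0]
    - [0,0,0]
    - [0,0,0]
    - [0,0,0]
    - [0,0,0]
  hand: [-1,-1,-1,-1,-1]

```text
time: 9.45
eef_pos: [527.5, -114.7, 202.1]
orientation: [-0.0, 1.0, -0.0, 0.0]
force: [-0.9, 1.3, 1.4]
width: 0.249
gripper_force: 29.8
```

>>> servo_tool:
  travel:
    - [0,0,0]
    - [0,0,0]
    - [0,0,0]
    - [0,0,0]
    - [0,0,0]
  rot:
    - [0,0,0]
    - [0,0,0]
    - [0,0,0]
    - [0,0,0]
    - [0,0,0]
  hand: [-1,-1,-0.3,0,0.3]

```text
time: 9.95
eef_pos: [527.1, -114.7, 201.2]
orientation: [-0.0, 1.0, -0.0, -0.0]
force: [0.1, 0.3, 1.0]
width: 0.642
gripper_force: 0.0
```

>>> servo_tool:
  travel:
    - [0,0,-0.08]
    - [0,0,-0.16]
    - [0,0,-0.2]
    - [0,0,-0.2]
    - [0,0,-0.2]
  rot:
    - [0,0,0]
    - [0,0,0]
    - [0,0,0]
    - [0,0,0]
    - [0,0,0]
  hand: [0.3,0.3,0.3,0.3,0.3]

```text
time: 10.45
eef_pos: [527.1, -114.6, 301.3]
orientation: [-0.0, 1.0, -0.0, 0.0]
force: [0.2, 0.4, -0.2]
width: 0.655
gripper_force: 0.0
```

>>> servo_tool:
  travel:
    - [0.08,-0.006,0]
    - [0.15,-0.012,0]
    - [0.18,-0.015,0]
    - [0.18,-0.015,0]
    - [0.18,-0.015,0]
  rot:
    - [0,0,0]
    - [0,0,0]
    - [0,0,0]
    - [0,0,0]
    - [0,0,0]
  hand: [0.1,0.1,0.1,0.1,0.1]

```text
time: 10.95
eef_pos: [436.8, -122.0, 300.1]
orientation: [0.0, 1.0, 0.0, -0.001]
force: [0.7, -0.4, 0.4]
width: 0.551
gripper_force: 0.0
```

Run:
```python
from station import *
from h import *
o=observe();print(o["eef_pos"],o["width"])
W=cloud(np.load("top0.npz"))
m=(W[...,2]>10)&(W[...,0]>400)&(W[...,0]<490)&(W[...,1]<40)&(W[...,1]>-170)
n,l,s,c=cv2.connectedComponentsWithStats(m.astype(np.uint8))
for i in range(1,n):
    p=W[l==i];print(len(p),p.min(0).round(),p.max(0).round())
for b in blobs(get_image("side")):
    if b[0]=="green":print(*b)
```

```text
[ 436.84832921 -122.03717145  300.08526241] 0.550582510346561
152 [433. -71.  11.] [462.  -3.  29.]
74 [ 426. -131.   10.] [ 448. -110.   74.]
green 404 [320. 257.] [ 496. -147.   -2.] [587. -47.  77.] [ 528.3 -114.3   37.8] [ 526.5 -116.6   71.5]
```

>>> servo_tool:
  travel:
    - [0,0,0.08]
    - [0,0,0.14]
    - [0,0,0.18]
    - [0,0,0.2]
    - [0,0,0.206]
  rot:
    - [0,0,0]
    - [0,0,0]
    - [0,0,0]
    - [0,0,0]
    - [0,0,0]
  hand: [0.1,0.1,0.1,0.1,0.1]

```text
time: 11.5
eef_pos: [437.4, -122.0, 197.1]
orientation: [-0.0, 1.0, 0.001, -0.001]
force: [-1.2, -0.5, 0.4]
width: 0.547
gripper_force: 0.0
```

>>> servo_tool:
  travel:
    - [0,0,0]
    - [0,0,0]
    - [0,0,0]
    - [0,0,0]
    - [0,0,0]
  rot:
    - [0,0,0]
    - [0,0,0]
    - [0,0,0]
    - [0,0,0]
    - [0,0,0]
  hand: [0.1,-1,-1,-1,-1]

```text
time: 12.0
eef_pos: [438.0, -122.5, 199.6]
orientation: [-0.0, 1.0, -0.001, 0.001]
force: [0.3, -0.1, 5.4]
width: 0.243
gripper_force: 29.5
```

>>> servo_tool:
  travel:
    - [0,0,-0.08]
    - [0,0,-0.16]
    - [0,0,-0.2]
    - [-0.03,0.088,-0.2]
    - [-0.06,0.176,-0.2]
  rot:
    - [0,0,0]
    - [0,0,0]
    - [0,0,0]
    - [0,0,0]
    - [0,0,0]
  hand: [-1,-1,-1,-1,-1]

```text
time: 12.5
eef_pos: [467.8, -34.4, 300.1]
orientation: [0.002, 1.0, -0.0, 0.002]
force: [1.1, -0.9, -1.0]
width: 0.242
gripper_force: 29.6
```

>>> servo_tool:
  travel:
    - [-0.03,0.09,0]
    - [-0.06,0.18,0]
    - [-0.09,0.27,0]
    - [-0.12,0.35,0]
    - [-0.137,0.39,0]
  rot:
    - [0,0,0]
    - [0,0,0]
    - [0,0,0]
    - [0,0,0]
    - [0,0,0]
  hand: [-1,-1,-1,-1,-1]

```text
time: 13.0
eef_pos: [536.0, 163.9, 298.5]
orientation: [-0.001, 1.0, 0.0, 0.0]
force: [0.6, -0.7, -0.0]
width: 0.249
gripper_force: 29.6
```

>>> servo_tool:
  travel:
    - [0,0,0.04]
    - [0,0,0.08]
    - [0,0,0.11]
    - [0,0,0.12]
    - [0,0,0.12]
  rot:
    - [0,0,0]
    - [0,0,0]
    - [0,0,0]
    - [0,0,0]
    - [0,0,0]
  hand: [-1,-1,-1,-1,-1]

```text
time: 13.5
eef_pos: [535.1, 160.5, 237.3]
orientation: [0.0, 1.0, -0.0, -0.001]
force: [-0.9, -0.0, -0.4]
width: 0.241
gripper_force: 29.6
```

>>> servo_tool:
  travel:
    - [-0.002,0.001,0.04]
    - [-0.002,0.001,0.055]
    - [-0.002,0.001,0.063]
    - [-0.002,0.001,0.067]
    - [-0.002,0.001,0.067]
  rot:
    - [0,0,0]
    - [0,0,0]
    - [0,0,0]
    - [0,0,0]
    - [0,0,0]
  hand: [-1,-1,-1,-1,-1]

```text
time: 14.0
eef_pos: [536.8, 161.3, 205.3]
orientation: [-0.0, 1.0, 0.0, 0.0]
force: [0.5, 0.0, -0.4]
width: 0.237
gripper_force: 29.6
```

>>> servo_tool:
  travel:
    - [0,0,0]
    - [0,0,0]
    - [0,0,0]
    - [0,0,0]
    - [0,0,0]
  rot:
    - [0,0,0]
    - [0,0,0]
    - [0,0,0]
    - [0,0,0]
    - [0,0,0]
  hand: [-1,-1,-0.3,0,0.3]

```text
time: 14.5
eef_pos: [536.7, 161.4, 205.1]
orientation: [-0.0, 1.0, 0.0, 0.0]
force: [0.7, 0.4, -0.1]
width: 0.642
gripper_force: 0.0
```

>>> servo_tool:
  travel:
    - [0,0,-0.08]
    - [0,0,-0.16]
    - [0,0,-0.2]
    - [0,0,-0.2]
    - [0,0,-0.2]
  rot:
    - [0,0,0]
    - [0,0,0]
    - [0,0,0]
    - [0,0,0]
    - [0,0,0]
  hand: [0.3,0.3,0.3,0.3,0.3]

```text
time: 15.0
eef_pos: [536.6, 161.3, 305.0]
orientation: [-0.0, 1.0, 0.0, 0.0]
force: [-0.1, 0.5, -0.4]
width: 0.653
gripper_force: 0.0
```

>>> servo_tool:
  travel:
    - [0.053,-0.06,0]
    - [0.106,-0.12,0]
    - [0.15,-0.17,0]
    - [0.175,-0.198,0]
    - [0.175,-0.198,0]
  rot:
    - [0,0,0]
    - [0,0,0]
    - [0,0,0]
    - [0,0,0]
    - [0,0,0]
  hand: [0.2,0.2,0.2,0.2,0.2]

```text
time: 15.5
eef_pos: [446.6, 61.2, 302.1]
orientation: [0.001, 1.0, -0.0, -0.003]
force: [-0.5, -0.1, -0.3]
width: 0.604
gripper_force: 0.0
```

Run:
```python
from station import *
from h import *
g=get_image("side");o=observe();print(o["eef_pos"],o["width"])
for b in blobs(g):print(*b)
```

```text
[447.83891052  61.87905356 302.93335135] 0.6001761588708228
red 203 [272. 202.] [439.  32.  -4.] [581. 191. 131.] [536.5 151.1  22.9] [530.9 147.3  47.9]
red 36 [243. 208.] [436. 145.  21.] [457. 171.  28.] [445.9 157.7  24.3] [445.3 157.4  24.1]
red 138 [306. 293.] [ 417. -215.   -4.] [ 462. -163.   54.] [ 438.3 -192.8   25.2] [ 424.9 -206.9   49.5]
red 151 [314. 313.] [ 403. -272.   -3.] [ 446. -222.   54.] [ 423.2 -248.6   25.7] [ 410.4 -264.    48.7]
yellow 185 [260. 224.] [437.  50.  -5.] [498. 145.  72.] [457.1  78.9  34.8] [448.7  60.8  67.1]
yellow 277 [294. 226.] [511.   4.  -4.] [585.  79.  16.] [545.7  37.9   7.1] [541.6  34.2  11.5]
green 410 [320. 257.] [ 496. -145.   -3.] [586. -48.  76.] [ 528.3 -114.9   37.1] [ 526.5 -116.2   70.3]
blue 281 [194. 143.] [422. 535.  -4.] [522. 655.  22.] [465.9 591.6  10. ] [464.6 575.7  16.5]
blue 264 [233. 156.] [509. 390.  -4.] [602. 537.  75.] [546.4 423.6  36. ] [539.5 420.1  70. ]
blue 91 [203. 168.] [412. 409.  -2.] [459. 464.  13.] [435.6 435.4   5.7] [430.7 430.5   7.1]
```

>>> servo_tool:
  travel:
    - [-0.001,0,0.08]
    - [-0.001,0,0.14]
    - [-0.001,0,0.18]
    - [-0.001,0,0.2]
    - [-0.001,0,0.212]
  rot:
    - [0,0,0]
    - [0,0,0]
    - [0,0,0]
    - [0,0,0]
    - [0,0,0]
  hand: [0.2,0.2,0.2,0.2,0.2]

```text
time: 16.05
eef_pos: [449.7, 62.9, 197.5]
orientation: [-0.0, 1.0, 0.0, -0.001]
force: [0.3, -1.2, 0.5]
width: 0.599
gripper_force: 0.0
```

>>> servo_tool:
  travel:
    - [0,0,0]
    - [0,0,0]
    - [0,0,0]
    - [0,0,0]
    - [0,0,0]
  rot:
    - [0,0,0]
    - [0,0,0]
    - [0,0,0]
    - [0,0,0]
    - [0,0,0]
  hand: [0.2,-1,-1,-1,-1]

```text
time: 16.55
eef_pos: [450.4, 62.3, 200.0]
orientation: [0.0, 1.0, 0.0, 0.001]
force: [-0.2, -0.6, 3.6]
width: 0.247
gripper_force: 29.4
```

>>> servo_tool:
  travel:
    - [0,0,-0.08]
    - [-0.08,-0.024,-0.1]
    - [-0.15,-0.045,-0.1]
    - [-0.183,-0.055,-0.1]
    - [-0.183,-0.055,-0.1]
  rot:
    - [0,0,0]
    - [0,0,0]
    - [0,0,0]
    - [0,0,0]
    - [0,0,0]
  hand: [-1,-1,-1,-1,-1]

```text
time: 17.05
eef_pos: [543.4, 34.0, 250.1]
orientation: [0.001, 1.0, -0.0, 0.002]
force: [-0.3, 0.4, -0.1]
width: 0.248
gripper_force: 29.5
```

>>> servo_tool:
  travel:
    - [0,0,0.01]
    - [0,0,0.02]
    - [0,0,0.02]
    - [0,0,0.02]
    - [0,0,0.02]
  rot:
    - [0,0,0]
    - [0,0,0]
    - [0,0,0]
    - [0,0,0]
    - [0,0,0]
  hand: [-1,-1,-1,-1,-1]

```text
time: 17.55
eef_pos: [540.8, 35.1, 238.8]
orientation: [-0.0, 1.0, 0.0, -0.0]
force: [0.1, -0.1, 0.3]
width: 0.241
gripper_force: 29.5
```

Commanded lift is 40 mm, so it goes down 34 mm.

>>> servo_tool:
  travel:
    - [0,0,0.04]
    - [0,0,0.055]
    - [0,0,0.063]
    - [0,0,0.068]
    - [0,0,0.068]
  rot:
    - [0,0,0]
    - [0,0,0]
    - [0,0,0]
    - [0,0,0]
    - [0,0,0]
  hand: [-1,-1,-1,-1,-1]

```text
time: 18.05
eef_pos: [541.5, 34.9, 205.3]
orientation: [-0.0, 1.0, -0.0, 0.0]
force: [-0.1, 0.2, -0.1]
width: 0.245
gripper_force: 29.5
```

>>> servo_tool:
  travel:
    - [0,0,0]
    - [0,0,0]
    - [0,0,0]
    - [0,0,0]
    - [0,0,0]
  rot:
    - [0,0,0]
    - [0,0,0]
    - [0,0,0]
    - [0,0,0]
    - [0,0,0]
  hand: [-1,-1,-0.3,0,0.3]

```text
time: 18.55
eef_pos: [541.2, 34.8, 205.0]
orientation: [-0.0, 1.0, -0.0, 0.0]
force: [1.0, 0.3, 0.4]
width: 0.643
gripper_force: 0.0
```

>>> servo_tool:
  travel:
    - [0,0,-0.08]
    - [0,0,-0.16]
    - [0,0,-0.24]
    - [0.08,0,-0.28]
    - [0.16,0,-0.3]
  rot:
    - [0,0,0]
    - [0,0,0]
    - [0,0,0]
    - [0,0,0]
    - [0,0,0]
  hand: [0.3,0.3,0.3,0.3,0.3]

```text
time: 19.05
eef_pos: [461.9, 34.7, 358.4]
orientation: [-0.0, 1.0, -0.0, 0.003]
force: [0.6, -0.3, 0.8]
width: 0.648
gripper_force: 0.0
```

>>> servo_tool:
  travel:
    - [0.08,0,0]
    - [0.12,0,0]
    - [0.12,0,0]
    - [0.12,0,0]
    - [0.12,0,0]
  rot:
    - [0,0,0]
    - [0,0,0]
    - [0,0,0]
    - [0,0,0]
    - [0,0,0]
  hand: [0.3,0.3,0.3,0.3,0.3]

```text
time: 19.55
eef_pos: [402.2, 34.7, 355.4]
orientation: [-0.0, 1.0, -0.0, 0.001]
force: [-0.5, 0.3, 0.5]
width: 0.648
gripper_force: 0.0
```

Run:
```python
from station import *
from h import *
for n in("top","side"):
    g=get_image(n);print(n)
    for b in blobs(g):print(*b)
cv2.imwrite("pics/s3.png",cv2.resize(g["color"][110:340,150:380],None,fx=2.6,fy=2.6))
```

```text
top
red 265 [245. 174.] [505. 130.  -3.] [567. 191.  77.] [535.6 160.4  37.9] [536.3 161.7  72. ]
red 52 [247. 203.] [432. 147.  -3.] [454. 169.  29.] [442.8 158.4  14.4] [444.3 157.7  25.1]
red 50 [362. 208.] [ 418. -229.    2.] [ 434. -196.   56.] [ 426.3 -207.7   29.1] [ 425.3 -204.2   50.9]
red 52 [381. 212.] [ 402. -291.   -1.] [ 418. -254.   57.] [ 409.8 -271.6   27.3] [ 411.1 -261.4   51.1]
yellow 276 [285. 172.] [510.   4.  -2.] [572.  66.  77.] [540.9  36.2  37.1] [539.1  36.2  71.6]
green 194 [332. 176.] [ 497. -145.   -2.] [557. -86.  78.] [ 526.8 -113.8   40.4] [ 527.9 -113.8   72.8]
blue 286 [162. 174.] [510. 393.  -3.] [572. 458.  78.] [539.9 423.1  38.1] [539.4 421.1  73.1]
blue 427 [111. 198.] [421. 536.  -3.] [506. 629.  24.] [463.  579.   11.3] [464.9 579.4  17.5]
blue 102 [160. 208.] [410. 411.  -2.] [451. 454.  13.] [430.2 430.6   6.1] [430.5 429.9   8.6]
side
red 341 [271. 199.] [506. 127.  -4.] [596. 256.  77.] [542.5 163.3  36.4] [535.2 158.8  70.9]
red 40 [243. 208.] [433. 142.  20.] [457. 172.  28.] [443.7 158.5  24. ] [443.4 157.2  24.1]
red 139 [306. 294.] [ 417. -215.   -5.] [ 464. -159.   56.] [ 438.2 -192.8   25.6] [ 425.  -206.4   48.5]
red 151 [314. 313.] [ 403. -272.   -3.] [ 446. -220.   54.] [ 423.5 -249.    25.7] [ 410.4 -264.2   49.7]
yellow 423 [294. 222.] [510.   3.  -3.] [600. 119.  76.] [547.   40.6  35.7] [539.1  33.8  70.1]
green 405 [320. 257.] [ 496. -146.   -2.] [586. -49.  76.] [ 528.3 -115.2   38. ] [ 526.5 -116.6   71. ]
blue 284 [194. 143.] [422. 534.  -3.] [520. 653.  22.] [465.9 591.7  10.2] [464.3 576.1  17. ]
blue 92 [203. 168.] [412. 409.  -5.] [461. 467.  13.] [434.2 437.5   4.4] [432.  430.6   7.3]
```

View pics/s3.png

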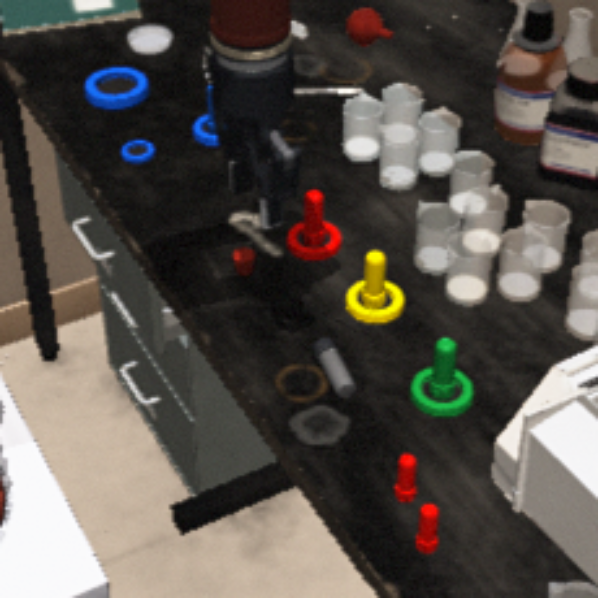

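The red tube at (315,225), yellow at (375,285) and green at (443,375) stand upright in their own stands. The top view shows blue upright in its stand too. The stopper and vial have not moved.

```bash
python3 -c "
from station import *
print(close_job())"
```

```text
the job is handed in; nothing more can be done
None
```

All four tubes stand upright in the stands of their own colours, blue placed first; the stopper and vial were left where they were, and the job was handed in at about 20 s.

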